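# Set the drawer divider and put the cooking tools away

## Task

Pull the drawer of the low unit all the way open, and while it is still empty pull its telescoping divider out by the rubber foot until the red lock button clicks up. Then lay every tool on the worktop flat in the drawer, wooden ones (tostonera, wooden spoon) left of the divider and steel ones (skimmer, turner) right of it as you face the drawer, and push the drawer fully shut. Leave the spoon rest and the salt cellar where they are.

Things in the scene. Friction and masses are not known exactly. Their poses are not given: they have to be found in the camera images.
- drawer (a joint): How far the drawer is out, m: 0 shut, 0.26 fully open against its stop. It slides straight out towards the robot along the unit's axis and stays where it is left (2 to 4 N to move it). Its green front panel is 404 mm wide, its top edge 82 mm above the worktop, its face 16 mm in front of the unit's box when shut.
- drawer_handle (a point): Middle of the drawer's level steel bar handle, 10 mm thick, 130 mm long, 68 mm above the worktop, 40 mm in front of the panel's face; posts 55 mm either side of the middle. Moves with the drawer. Axes: x into the unit (shutting), y to the left as one faces the drawer, z up. Can be gripped from above, one finger behind the bar. Points inside the drawer are given below in this frame.
- unit_front (a point): Middle of the front edge of the unit's top face, 100 mm above the worktop. The unit is a low light-wood box, 404 mm wide, 400 mm deep, fixed, turned up to 0.05 rad; axes: x into the unit, y left, z up. Its top board is 12 mm thick. The drawer's inside spans, in the frame of drawer_handle, x 0.056 to 0.405 and y -0.178 to +0.178; its floor is 18 mm above the worktop, its side walls are 50 mm high.
- divider (a joint): How far the divider's inner bar is drawn out of its sleeve, m: starts at 0 to 0.03, clicks at 0.110 to 0.112, stop at 0.114. It slides towards the robot (2 to 4 N); once clicked it cannot go back. Its foot, a black rubber block 18 mm wide (y), 28 mm long, 47 mm high, has its centre at x = 0.190 - (this value), y = 0, its top 2 mm below the handle's middle; grip it from above, 10 mm below its top.
- lock_button (a joint): Height of the red spring lock button, m: 0 held down under the sleeve's top, 0.008 clicked out. It springs up by itself as it comes under the hole in the sleeve's top (x = 0.222), and then stands 5 mm above the sleeve, 65 mm above the worktop. The aluminium sleeve, 18 mm wide, 42 mm high, is fixed along the drawer's middle (y = 0) from x = 0.210 to the rear wall.
- tostonera: Twin-paddle wooden tostonera (plantain press), closed, lying flat, 24 mm thick, 0.22 kg. Origin: underside of its handle at the place to grip, where the handle is 28 mm wide; own x points along it to the paddle head (76 mm wide, from x +0.022 to +0.110), the handle end is at x -0.085; z up. May be absent.
- wooden_spoon: Dark wooden spoon lying flat, 0.06 kg. Origin: underside of the handle at the place to grip, where the handle is 13 mm wide and 11 mm high; own x points to the bowl (44 mm wide, 12 mm high, from x +0.054 to +0.098), the handle end is at x -0.095; z up. May be absent.
- skimmer: Stainless steel skimmer lying flat, 0.11 kg. Origin: underside of the handle at the place to grip, where the handle is 14 mm wide and 10 mm high; own x points to the round perforated head (72 mm across, 8 mm high, from x +0.034 to +0.106), the handle end is at x -0.090; z up. May be absent.
- turner: Steel slotted turner lying flat, 0.11 kg. Origin: underside of the handle at the place to grip, where the handle is 14 mm wide and 10 mm high; own x points to the blade (56 mm wide, 6 mm high, from x +0.037 to +0.103), the handle end is at x -0.090; z up. May be absent.
- spoon_rest: White ceramic spoon rest, 120 by 64 by 12 mm, lying on the worktop between the robot and the drawer unit. Leave alone. Origin: centre of its underside.
- salt_cellar: Glass salt cellar with a cork, 68 mm across and 66 mm high, on the worktop between the robot and the drawer unit. Leave alone. Origin: centre of its underside.
- tostonera_head (a point): End of the head of the tostonera, on its middle line, 6 mm above its underside.
- tostonera_tail (a point): Handle end of the tostonera, on its middle line, 6 mm above its underside.
- wooden_spoon_head (a point): End of the head of the wooden spoon, on its middle line, 6 mm above its underside.
- wooden_spoon_tail (a point): Handle end of the wooden spoon, on its middle line, 6 mm above its underside.
- skimmer_head (a point): End of the head of the skimmer, on its middle line, 6 mm above its underside.
- skimmer_tail (a point): Handle end of the skimmer, on its middle line, 6 mm above its underside.
- turner_head (a point): End of the head of the turner, on its middle line, 6 mm above its underside.
- turner_tail (a point): Handle end of the turner, on its middle line, 6 mm above its underside.
There are look-alikes about, which are no part of the job. Leave any turquoise look-alike of the turner alone.

How it is judged:
On the way, in this order (a step that is already met when the one before it is completed fails the run):
1. the drawer is pulled fully open (value of joint drawer above 0.245 m), for 0.2 s.
2. the divider is drawn out and its lock button has clicked up, with no tool in the drawer yet (value of joint lock_button above 0.005 m and value of joint divider above 0.106 m and (y of tostonera in the frame of drawer_handle above 0.19 m or y of tostonera in the frame of drawer_handle below -0.19 m) and (y of wooden_spoon in the frame of drawer_handle above 0.19 m or y of wooden_spoon in the frame of drawer_handle below -0.19 m) and (y of skimmer in the frame of drawer_handle above 0.19 m or y of skimmer in the frame of drawer_handle below -0.19 m) and (y of turner in the frame of drawer_handle above 0.19 m or y of turner in the frame of drawer_handle below -0.19 m)), for 0.2 s.
3. every tool present lies in its compartment (y of tostonera_head in the frame of drawer_handle between 0.006 and 0.182 m and x of tostonera_head in the frame of drawer_handle between 0.051 and 0.411 m and z of tostonera_head in the frame of drawer_handle between -0.055 and -0.015 m and y of tostonera_tail in the frame of drawer_handle between 0.006 and 0.182 m and x of tostonera_tail in the frame of drawer_handle between 0.051 and 0.411 m and z of tostonera_tail in the frame of drawer_handle between -0.055 and -0.015 m and y of wooden_spoon_head in the frame of drawer_handle between 0.006 and 0.182 m and x of wooden_spoon_head in the frame of drawer_handle between 0.051 and 0.411 m and z of wooden_spoon_head in the frame of drawer_handle between -0.055 and -0.015 m and y of wooden_spoon_tail in the frame of drawer_handle between 0.006 and 0.182 m and x of wooden_spoon_tail in the frame of drawer_handle between 0.051 and 0.411 m and z of wooden_spoon_tail in the frame of drawer_handle between -0.055 and -0.015 m and y of skimmer_head in the frame of drawer_handle between -0.182 and -0.006 m and x of skimmer_head in the frame of drawer_handle between 0.051 and 0.411 m and z of skimmer_head in the frame of drawer_handle between -0.055 and -0.015 m and y of skimmer_tail in the frame of drawer_handle between -0.182 and -0.006 m and x of skimmer_tail in the frame of drawer_handle between 0.051 and 0.411 m and z of skimmer_tail in the frame of drawer_handle between -0.055 and -0.015 m and y of turner_head in the frame of drawer_handle between -0.182 and -0.006 m and x of turner_head in the frame of drawer_handle between 0.051 and 0.411 m and z of turner_head in the frame of drawer_handle between -0.055 and -0.015 m and y of turner_tail in the frame of drawer_handle between -0.182 and -0.006 m and x of turner_tail in the frame of drawer_handle between 0.051 and 0.411 m and z of turner_tail in the frame of drawer_handle between -0.055 and -0.015 m), for 0.2 s.
At the end, for the whole second after the job is handed in: The drawer is shut to within 8 mm; the divider is still out (over 106 mm) with its lock button up (over 5 mm); both ends of every tool present lie low in the drawer (within 35 mm of its floor) on the proper side of the divider, wood left, steel right; everything is at rest (all of step 3 and value of joint drawer below 0.008 m and value of joint lock_button above 0.005 m and value of joint divider above 0.106 m and linear speed of each of tostonera, wooden_spoon, skimmer, turner below 0.03 m/s); the robot touches nothing.
It fails at once if the spoon rest is shifted more than 25 mm or tipped (distance of spoon_rest from where it was at the start of the episode above 0.025 m or angle between spoon_rest's own z axis and vertical above 0.35 rad).
It fails at once if the salt cellar is shifted more than 25 mm or tipped (distance of salt_cellar from where it was at the start of the episode above 0.025 m or angle between salt_cellar's own z axis and vertical above 0.35 rad).
Of tostonera, wooden_spoon, skimmer, turner only 3 to 4 are there at a start; the rules pass over those that are not, and their reading is None.
At some moment in a run one of tostonera, wooden_spoon, skimmer, turner may be knocked a few centimetres aside while the robot is not near it.
Once in a run the grip may slacken for a moment while it holds something.
It also fails if it takes over 208 s, if anything falls off the work surface, if the arm or the gripper's body presses on something with over 40 N, if the wrist force passes 120 N, or if a joint passes its speed limit or range.

## Robot

A 7-joint arm with a two-finger parallel gripper is mounted at the origin on the work surface. World frame = base frame: x ahead of the robot, y to its left, z up, the work surface at z = 0. Lengths are in m, angles in rad, forces in N, time in s.
With the tool pointing down it reaches from about 0.425 to 0.875 m from the base axis. Payload 4.7 kg.
Tool frame: the origin (TCP) lies midway between the tips of the shut fingers; the grasp point (between the pads) lies 19 mm behind it; z points along the fingers, y is the direction in which the jaws open and shut (so a half turn about z gives the same grasp; the last joint's range is limited). The gripper opens to 87 mm and grips with 3 to 60 N. Pads are 19 mm wide; open, the fingers measure 117 mm over their backs; the gripper's body (75 mm by 190 mm) begins 51 mm behind the grasp point.
Start: joints at [1.355, 0.321, -0.07, 1.45, 0.023, 1.371, -0.057], TCP at [0.148, -0.633, 0.223] pointing down, gripper open.
Joint ranges: [-2.86, 2.86], [-0.3, 2.09], [-1.38, 1.24], [0.06, 2.45], [-1.56, 4.7], [0.09, 2.05], [-2.69, 2.69]. Speed limits (rad/s): [2.57, 2.57, 3.14, 3.14, 3.14, 3.14, 3.14].

## Interface

Orientations are given as a rotation vector (axis times angle).
In Python, from bench import get_state, eyes, job gives the robot as it stands. The module is installed in compiled form; this text tells all that it offers.
- The arm moves only by the shell command python3 -m jog 'ROWS' [FORCE]. ROWS is JSON, a list that holds one entry, the list of rows, each a list of 5 numbers: the opening, from 0 (shut) to 1 (fully open), then the shift along the tool's x, y, z in units of 40 mm (1.0 is 40 mm), then the turn about the tool's z in units of 5 degrees (1.0 is 5 degrees). In form: [[[jaw, dx, dy, dz, turn], ...]]. A call has 1 to 10 rows; each row shifts and turns the commanded pose from where the row before left it, along the tool's axes as they then stand; what a row does not reach is not made up. A row lasts 1/8 s, in which the tool goes at most 62.5 mm and 10.7 degrees, less where a joint would pass 70% of its speed; a pose out of reach is approached as far as the arm can. A call is refused whole if a number of a shift passes 1 or a number of a turn 1, either way. A call with a gripper value outside its range is refused whole. The fingers move at their own pace and stop on an object; FORCE is the grip in N (left out, the last holds). Time passes only in rows, so rows that do not move let the fingers close. It gives the time, the measured TCP pose, the force and the opening at its end, in the units of the state.
- get_state(): the state, without advancing time (a new reading comes with each control period).
- eyes.get_image(name): name is "scene" or "top" or "wrist"; returns (picture, depth): 480x640x3 uint8, red, green, blue; 480x640 float32, m along the optical axis (not along the pixel's ray), 0 where there is no reading.
- eyes.camera_params(name): a dict with "camera_matrix" (3x3 intrinsics, pixels), "pose" (4x4, takes a point from camera to world coordinates); the wrist camera has in their place "mount" (4x4, takes a point from camera to tool coordinates, whose origin is the TCP and whose axes are the flange's). Camera axes: x right, y down, z forward; pixel columns grow to the right and rows downward; lengths in m; the calibration is good to about 2 mm. The wrist camera is an equidistant fisheye: a pixel r from the principal point sees the ray r / f radians off the axis. A picture is of the moment at which its call begins: read the wrist's pose just before it. camera_params takes no time and is no camera call.
- job.close_job(): hands the job in, once; it reports no verdict.
The state is a dict: "time": time; "joint_positions": joint angles; "qd": joint speeds; "joint_torque": joint torques, N m; "position": TCP position; "tool_rot": TCP orientation; "ft_force": force on the tool from outside, world axes, zero at the start; "torque": the same for the moment, N m; "grip_width": opening from 0.0 (shut) to 1.0 (fully open).
Only numpy, scipy, OpenCV 4.12 (cv2) and the standard library are available. Lean on these libraries where they do the work, as an engineer would, in place of code of your own. Each camera call takes 0.05 s, during which the arm holds its last target. There are 200 camera calls.

## Working session

There is one attempt and no reset: what is moved stays moved. The work goes in short steps, Python scripts to look and compute and a shell command to move; the robot and the scene stay as the last step left them, time stands still between calls to the robot, and variables do not carry over. Pictures are saved under pics/ and viewed, about 12 in all and at most 16, crops included, and the job is handed in when it is done.

```bash
mkdir -p pics
cat > h.py <<'E'
import numpy as np, cv2
from bench import get_state, eyes, job
from scipy.spatial.transform import Rotation as R
def grab(n):
    p,d=eyes.get_image(n); return p,d
def save(n,p): cv2.imwrite('pics/'+n+'.png',cv2.cvtColor(p,cv2.COLOR_RGB2BGR))
def onplane(cam,uv,z):
    c=eyes.camera_params(cam);K=c['camera_matrix'];T=np.array(c['pose'])
    uv=np.atleast_2d(uv).astype(float)
    r=np.c_[(uv[:,0]-K[0][2])/K[0][0],(uv[:,1]-K[1][2])/K[1][1],np.ones(len(uv))]@T[:3,:3].T
    s=(z-T[2,3])/r[:,2]; return T[:3,3]+r*s[:,None]
E
python3 - <<'E'
from h import *
s=get_state();print(s)
for n in('top','scene'):
    p,d=grab(n);save(n+'0',p);np.savez('pics/'+n+'0',p=p,d=d);c=eyes.camera_params(n);print(n,np.round(c['camera_matrix'],1),np.round(c['pose'],3))
c=eyes.camera_params('wrist');print({k:np.round(v,3) if k!='model' else v for k,v in c.items()})
E
```

```text
{'time': 0.0, 'joint_positions': array([ 1.35507081,  0.3218253 , -0.07006315,  1.45167754,  0.02259871,
        1.37078473, -0.05685519]), 'qd': array([ 0.00038755, -0.00083015, -0.00047113, -0.00194168,  0.00068526,
       -0.00156269,  0.00066879]), 'joint_torque': array([ 6.26011715e-04, -4.91288638e+01, -4.03749514e-01, -3.12528777e+01,
       -6.40699826e-02,  4.38582385e-02,  1.98097073e-04]), 'position': array([ 0.14788807, -0.63238652,  0.22145857]), 'tool_rot': array([-3.11899457e+00, -3.60084701e-01,  5.04320462e-04]), 'ft_force': array([-0.02202909, -0.19881009,  0.40677766]), 'torque': array([-0.01309797, -0.00398082, -0.0213901 ]), 'grip_width': 1.0035295999095142}
top [[552.8   0.  310.1]
 [  0.  552.8 236.6]
 [  0.    0.    1. ]] [[-0.016 -0.998  0.063  0.434]
 [-1.     0.016  0.007 -0.063]
 [-0.008 -0.063 -0.998  1.575]
 [ 0.     0.     0.     1.   ]]
scene [[490.8   0.  323.4]
 [  0.  490.8 235.2]
 [  0.    0.    1. ]] [[-0.567  0.59  -0.574  1.158]
 [ 0.823  0.394 -0.409  0.387]
 [-0.015 -0.705 -0.709  0.896]
 [ 0.     0.     0.     1.   ]]
{'camera_matrix': array([[371.648,   0.   , 320.815],
       [  0.   , 371.648, 236.781],
       [  0.   ,   0.   ,   1.   ]]), 'mount': array([[ 0.   , -0.952, -0.307,  0.086],
       [ 1.   ,  0.   ,  0.001,  0.   ],
       [-0.001, -0.307,  0.952, -0.162],
       [ 0.   ,  0.   ,  0.   ,  1.   ]])}
```

View pics/top0.png

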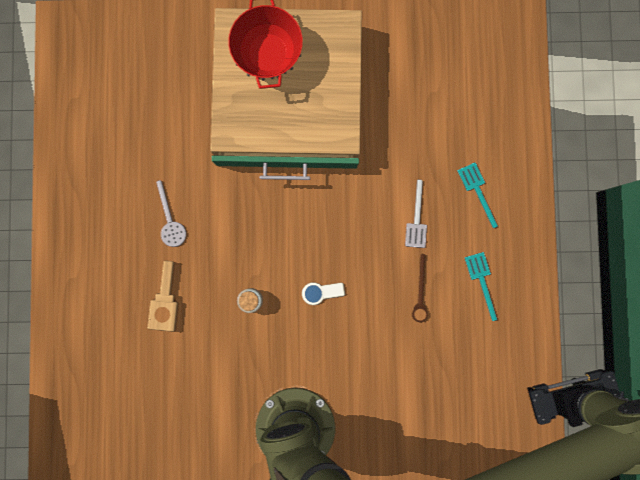

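View pics/scene0.png

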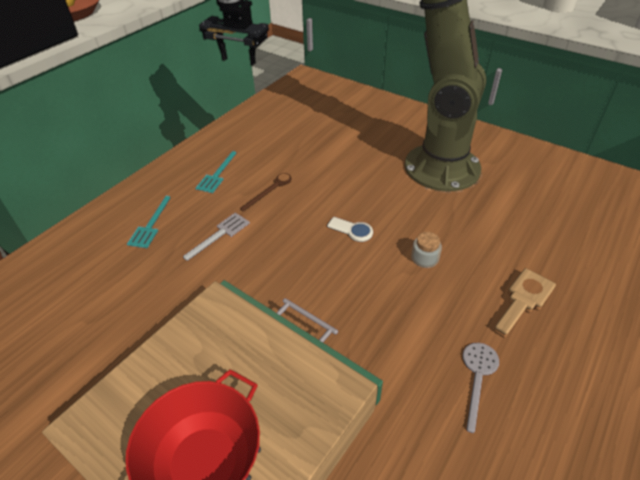

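The top view shows all four tools:
- The tostonera head is at (162,318).
- The skimmer head is at (173,233).
- The steel-grey turner head is at (416,236).
- The dark spoon bowl is at (420,313).

Turner candidates are the grey one at (416,236) and the turquoise ones at (472,178) and (479,266). The grey steel one fits the description, and turquoise is explicitly excluded. The handle bar is at (285,177), the salt cellar at (249,300) and the spoon rest at (322,293).

```bash
cat >> h.py <<'E'
def tool(p,roi,name,z=0.006,thr=None):
    # roi u0,v0,u1,v1 in the top picture; returns head and tail in world (head = wider end)
    u0,v0,u1,v1=roi; c=p[v0:v1,u0:u1]
    hsv=cv2.cvtColor(c,cv2.COLOR_RGB2HSV).astype(int)
    lab=cv2.cvtColor(c,cv2.COLOR_RGB2LAB).astype(int); med=np.median(lab.reshape(-1,3),0)
    if name in('skimmer','turner'): m=(hsv[...,1]<80)&(hsv[...,2]>90)
    elif name=='wooden_spoon': m=lab[...,0]<med[0]-(thr or 22)
    else: m=lab[...,0]>med[0]+(thr or 22)
    m=cv2.morphologyEx(m.astype(np.uint8),cv2.MORPH_CLOSE,np.ones((3,3)))
    n,l,st,_=cv2.connectedComponentsWithStats(m); k=1+np.argmax(st[1:,4])
    v,u=np.nonzero(l==k); w=onplane('top',np.c_[u+u0,v+v0],z)[:,:2]
    rc=cv2.minAreaRect((w*1000).astype(np.float32)); B=cv2.boxPoints(rc)/1000
    e=sorted([(np.linalg.norm(B[i]-B[(i+1)%4]),i) for i in range(4)]); i=e[0][1]; j=(i+2)%4
    a=(B[i]+B[(i+1)%4])/2; b=(B[j]+B[(j+1)%4])/2
    d=(b-a)/np.linalg.norm(b-a); t=(w-a)@d; s=(w-a)@np.array([-d[1],d[0]]); L=np.linalg.norm(b-a)
    wa=np.ptp(s[t<.35*L]); wb=np.ptp(s[t>.65*L])
    if wa>wb: a,b=b,a
    G=dict(tostonera=(.110,.085),wooden_spoon=(.098,.095),skimmer=(.106,.090),turner=(.103,.090))[name]
    x=(b-a)/L; g=(a+b)/2-x*(G[0]-G[1])/2
    return dict(head=b.round(4),tail=a.round(4),L=round(L,4),Lx=sum(G),W=round(max(wa,wb),3),grip=g.round(4),yaw=round(np.degrees(np.arctan2(x[1],x[0])),1),n=st[k,4])
ROI=dict(skimmer=(135,165,205,258),tostonera=(130,252,200,342),turner=(395,170,445,258),wooden_spoon=(395,244,445,335))
E
python3 - <<'E'
from h import *
f=np.load('pics/top0.npz');p=f['p'];d=f['d']
for k,r in ROI.items(): print(k,tool(p,r,k))
# unit front edge / panel
hsv=cv2.cvtColor(p,cv2.COLOR_RGB2HSV).astype(int)
m=(hsv[...,0]>60)&(hsv[...,0]<95)&(hsv[...,1]>80); m[:,:200]=0;m[:,370:]=0;m[:145]=0;m[170:]=0
v,u=np.nonzero(m);w=onplane('top',np.c_[u,v],.082)
# panel top edge front
fr=[];
for c in range(218,356): 
    vv=v[u==c]
    if len(vv): fr.append((c,vv.min(),vv.max()))
fr=np.array(fr);print(fr[::20])
W=onplane('top',fr[:,[0,1]],.082);print('panel top rear line',np.polyfit(W[:,1],W[:,0],1),W[:,1].min(),W[:,1].max())
# handle
m=(hsv[...,1]<60)&(hsv[...,2]>120);mm=np.zeros_like(m);mm[170:182,255:316]=m[170:182,255:316]
v,u=np.nonzero(mm);w=onplane('top',np.c_[u,v],.073);print('bar',u.min(),u.max(),v.min(),v.max(),w.min(0),w.max(0),w.mean(0),np.polyfit(w[:,1],w[:,0],1))
ys,xs=np.nonzero((hsv[...,0]>60)&(hsv[...,0]<95)&(hsv[...,1]>80)&(np.arange(640)[None]<375)&(np.arange(640)[None]>200));print(xs.min(),xs.max())
for z,uv in((.1,[[214,152],[358,153],[214,10],[360,10]]),(.066,[[249,300]]),(.012,[[313,293],[344,290]])):print(z,onplane('top',uv,z).round(3))
E
```

```text
skimmer {'head': array([0.5117, 0.3345], dtype=float32), 'tail': array([0.7048, 0.352 ], dtype=float32), 'L': np.float32(0.1939), 'Lx': 0.196, 'W': np.float64(0.07), 'grip': array([0.6162, 0.3439], dtype=float32), 'yaw': np.float32(-174.8), 'n': np.int32(739)}
tostonera {'head': array([0.2774, 0.3754], dtype=float32), 'tail': array([0.4705, 0.3559], dtype=float32), 'L': np.float32(0.1941), 'Lx': 0.195, 'W': np.float64(0.073), 'grip': array([0.3864, 0.3644], dtype=float32), 'yaw': np.float32(174.2), 'n': np.int32(982)}
turner {'head': array([ 0.4991, -0.3488], dtype=float32), 'tail': array([ 0.6925, -0.3672], dtype=float32), 'L': np.float32(0.1943), 'Lx': 0.193, 'W': np.float64(0.058), 'grip': array([ 0.6023, -0.3586], dtype=float32), 'yaw': np.float32(174.6), 'n': np.int32(745)}
wooden_spoon {'head': array([ 0.2873, -0.3608], dtype=float32), 'tail': array([ 0.4813, -0.3661], dtype=float32), 'L': np.float32(0.1941), 'Lx': 0.193, 'W': np.float64(0.051), 'grip': array([ 0.3858, -0.3635], dtype=float32), 'yaw': np.float32(178.5), 'n': np.int32(557)}
[[218 156 164]
 [238 156 165]
 [258 157 165]
 [278 157 166]
 [298 157 166]
 [318 158 167]
 [338 158 167]]
panel top rear line [0.03508426 0.74625243] -0.17907343356856809 0.19510413088400044
bar 259 309 170 179 [ 0.68692782 -0.0527198   0.073     ] [0.71386389 0.08438628 0.073     ] [0.69563514 0.0141069  0.073     ] [0.02308743 0.69530944]
212 358
0.1 [[ 0.76   0.203  0.1  ]
 [ 0.751 -0.186  0.1  ]
 [ 1.155  0.201  0.1  ]
 [ 1.147 -0.2    0.1  ]]
0.066 [[0.359 0.116 0.066]]
0.012 [[ 0.373 -0.058  0.012]
 [ 0.38  -0.146  0.012]]
```

```bash
python3 - <<'E'
s=open('h.py').read()
i=s.index("    rc=cv2.minAreaRect"); j=s.index("    wa=np.ptp")
s=s[:i]+'''    c0=w.mean(0); d=np.linalg.svd(w-c0,full_matrices=False)[2][0]
    t=(w-c0)@d; s=(w-c0)@np.array([-d[1],d[0]]); a=c0+d*t.min(); b=c0+d*t.max(); L=np.ptp(t); t=t-t.min()
'''+s[j:]
s+='''
def yaw(): 
    M=R.from_rotvec(get_state()['tool_rot']).as_matrix(); return np.degrees(np.arctan2(M[1,0],M[0,0])),M
def plan(x,y,z,yw=None):
    s=get_state(); q,M=yaw(); d=np.array([x,y,z])-s['position']
    print('t',round(s['time'],2),'pos',s['position'].round(4),'yaw',round(q,2),'grip',round(float(s['grip_width']),3),'F',np.round(s['ft_force'],1))
    print('  units before turn',(M.T@d/.04).round(2))
    if yw is not None:
        D=R.from_euler('z',yw,degrees=True).as_matrix()@np.diag([1,-1,-1]); t=-((yw-q+180)%360-180)/5
        print('  units after turn',(D.T@d/.04).round(2),'turn units',round(t,2))
'''
open('h.py','w').write(s)
E
python3 - <<'E'
from h import *
f=np.load('pics/top0.npz');p=f['p']
for k,r in ROI.items(): print(k,tool(p,r,k))
plan(.687,.0155,.2,88)
E
```

```text
skimmer {'head': array([0.5125, 0.328 ]), 'tail': array([0.7016, 0.381 ]), 'L': np.float64(0.1963), 'Lx': 0.196, 'W': np.float64(0.073), 'grip': array([0.6148, 0.3567]), 'yaw': np.float64(-164.3), 'n': np.int32(739)}
tostonera {'head': array([0.2777, 0.3759]), 'tail': array([0.4704, 0.3542]), 'L': np.float64(0.194), 'Lx': 0.195, 'W': np.float64(0.074), 'grip': array([0.3865, 0.3636]), 'yaw': np.float64(173.6), 'n': np.int32(982)}
turner {'head': array([ 0.4991, -0.3488]), 'tail': array([ 0.6925, -0.3679]), 'L': np.float64(0.1942), 'Lx': 0.193, 'W': np.float64(0.058), 'grip': array([ 0.6023, -0.359 ]), 'yaw': np.float64(174.4), 'n': np.int32(745)}
wooden_spoon {'head': array([ 0.2871, -0.3601]), 'tail': array([ 0.481 , -0.3725]), 'L': np.float64(0.1943), 'Lx': 0.193, 'W': np.float64(0.051), 'grip': array([ 0.3856, -0.3664]), 'yaw': np.float64(176.3), 'n': np.int32(557)}
t 0.1 pos [ 0.1479 -0.6324  0.2215] yaw 13.17 grip 0.997 F [ 0.1 -0.7 -1. ]
  units before turn [ 16.81 -12.7    0.56]
  units after turn [16.66 12.9   0.54] turn units -14.97
```

```bash
python3 -m jog '[[[1,0.9,-0.7,0,0],[1,0.9,-0.7,0,0],[1,0.9,-0.7,0,0],[1,0.9,-0.7,0,0],[1,0.9,-0.7,0,0],[1,0.9,-0.7,0,0],[1,0.9,-0.7,0,0],[1,0.9,-0.7,0,0],[1,0.9,-0.7,0,0],[1,0.9,-0.7,0,0]]]'
python3 -m jog '[[[1,0.9,-0.7,0,0],[1,0.9,-0.7,0,0],[1,0.9,-0.7,0,0],[1,0.9,-0.7,0,0],[1,0.9,-0.7,0,0],[1,0.9,-0.7,0,0],[1,0.9,-0.7,0,0],[0.4,0.5,-0.4,0.5,0]]]'
python3 -m jog '[[[0.4,0,0,0,-1],[0.4,0,0,0,-1],[0.4,0,0,0,-1],[0.4,0,0,0,-1],[0.4,0,0,0,-1],[0.4,0,0,0,-1],[0.4,0,0,0,-1],[0.4,0,0,0,-1],[0.4,0,0,0,-1],[0.4,0,0,0,-1]]]'
python3 -m jog '[[[0.4,0,0,0,-1],[0.4,0,0,0,-1],[0.4,0,0,0,-1],[0.4,0,0,0,-1],[0.4,0,0,0,-1],[0.4,0,0,0,0]]]'
python3 -c "
from h import *
plan(.687,.0155,.11,88)
p,d=grab('wrist');save('w1',p);print(get_state()['joint_positions'].round(2))"
```

```text
time: 1.35
position: [0.4353, -0.2769, 0.2222]
tool_rot: [-3.121, -0.36, 0.001]
ft_force: [0.0, -0.3, 0.3]
grip_width: 0.998
time: 2.35
position: [0.6532, -0.0068, 0.2033]
tool_rot: [-3.119, -0.364, -0.004]
ft_force: [-0.2, -0.9, -0.6]
grip_width: 0.947
time: 3.6
position: [0.651, -0.0101, 0.2019]
tool_rot: [-2.673, -1.649, 0.002]
ft_force: [0.6, -0.3, 0.6]
grip_width: 0.399
time: 4.35
position: [0.6511, -0.0101, 0.2019]
tool_rot: [-2.257, -2.184, 0.001]
ft_force: [-1.2, -0.1, -0.2]
grip_width: 0.395
t 4.35 pos [ 0.6511 -0.0101  0.2019] yaw 88.11 grip 0.395 F [-1.2 -0.1 -0.2]
  units before turn [0.67 0.88 2.3 ]
  units after turn [0.67 0.88 2.3 ] turn units 0.02
[ 0.59  0.46 -0.84  1.45  0.34  1.38 -0.29]
```

View pics/w1.png

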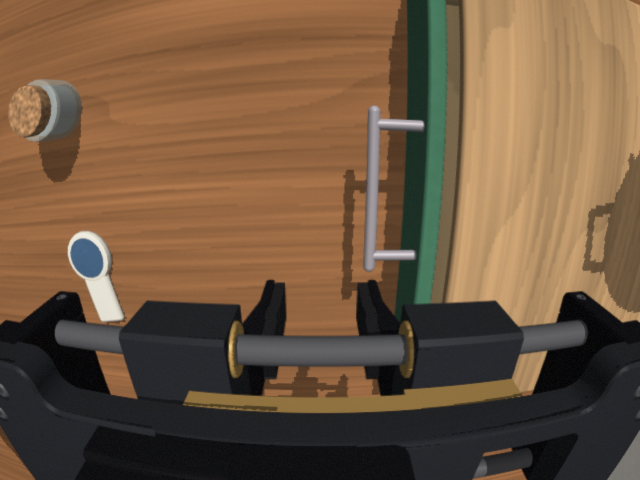

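The wrist view shows the bar from (374,108) to (370,268), with the fingers at rows 285–390. I'll cast these points onto the bar's height.

```bash
cat >> h.py <<'E'
def wray(uv,z):
    c=eyes.camera_params('wrist');K=np.array(c['camera_matrix']);M=np.array(c['mount']);s=get_state()
    uv=np.atleast_2d(uv).astype(float); a=(uv-K[:2,2])/K[0,0]; r=np.linalg.norm(a,axis=1)[:,None]
    v=np.c_[a/r*np.sin(r),np.cos(r)]; T=np.eye(4);T[:3,:3]=R.from_rotvec(s['tool_rot']).as_matrix();T[:3,3]=s['position'];T=T@M
    v=v@T[:3,:3].T; return T[:3,3]+v*((z-T[2,3])/v[:,2])[:,None]
E
python3 -c "
from h import *
b=wray([[374,108],[370,268]],.068);print(b,b.mean(0))
b=wray([[429,20],[409,290]],.082);print(b)
plan(b[0,0],.0155,.11,88)"
```

```text
[[ 0.69695976  0.08388394  0.068     ]
 [ 0.69334288 -0.05078739  0.068     ]] [0.69515132 0.01654827 0.068     ]
[[ 0.74021708  0.15475356  0.082     ]
 [ 0.72588699 -0.06691558  0.082     ]]
t 4.4 pos [ 0.6511 -0.01    0.202 ] yaw 88.07 grip 0.401 F [ 0.4 -0.3 -0.1]
  units before turn [0.71 2.21 2.3 ]
  units after turn [0.72 2.2  2.3 ] turn units 0.01
```

```bash
python3 -m jog '[[[0.4,0.65,0.95,0.8,0],[0.4,0,0,0.8,0],[0.4,0,0,0.8,0],[0.4,0,0,0.7,0],[0.4,0,0,0.7,0],[0.4,0,0,0,0]]]'
python3 -m jog '[[[0.05,0,0,0,0],[0.05,0,0,0,0],[0.05,0,0,0,0],[0.05,0,0,0,0]]]' 30
python3 -c "
from h import *
plan(.43,.025,.049,88)"
```

```text
time: 5.15
position: [0.6881, 0.0144, 0.0477]
tool_rot: [-2.255, -2.182, 0.006]
ft_force: [-0.4, 0.3, -0.7]
grip_width: 0.407
time: 5.65
position: [0.6914, 0.0149, 0.0519]
tool_rot: [2.256, 2.184, 0.003]
ft_force: [1.8, 0.2, 2.7]
grip_width: 0.103
t 5.65 pos [0.6914 0.0149 0.0519] yaw 88.15 grip 0.103 F [1.8 0.2 2.7]
  units before turn [ 0.04 -6.54  0.05]
  units after turn [ 0.02 -6.54  0.07] turn units 0.03
```

```bash
python3 -m jog '[[[0.05,0,-0.3,0,0],[0.05,0,-0.6,0,0],[0.05,0,-0.7,0,0],[0.05,0,-0.7,0,0],[0.05,0,-0.7,0,0],[0.05,0,-0.7,0,0],[0.05,0,-0.7,0,0],[0.05,0,-0.7,0,0],[0.05,0,-0.6,0,0],[0.05,0,-0.4,0,0]]]'
python3 -m jog '[[[0.05,0,-0.35,0,0],[0.05,0,-0.05,0,0],[0.05,0,0,0,0],[0.05,0,0,0,0]]]'
```

```text
time: 6.9
position: [0.4469, 0.0236, 0.0517]
tool_rot: [2.254, 2.184, 0.004]
ft_force: [2.6, 2.3, 6.9]
grip_width: 0.104
time: 7.4
position: [0.4382, 0.0235, 0.0528]
tool_rot: [2.247, 2.177, 0.021]
ft_force: [25.7, -0.5, -14.9]
grip_width: 0.142
```

```bash
python3 -m jog '[[[0.4,0,0.15,0,0],[0.4,0,0,0,0],[0.4,0,0,0,0],[0.4,0,0,-0.9,0],[0.4,0,0,-0.9,0],[0.4,0,0.9,-0.9,1],[0.4,0,0.9,-0.3,1],[0.4,0,0,0,1],[0.4,0,0,0,1],[0.4,0,0,0,1]]]'
python3 -m jog '[[[0.5,0,0,0,1],[0.5,0,0,0,1],[0.5,0,0,0,1],[0.5,0,0,0,1],[0.5,0,0,0,1],[0.5,0,0,0,1],[0.5,0,0,0,1],[0.5,0,0,0,1],[0.5,0,0,0,1],[0.5,0,0,0,1]]]'
python3 -m jog '[[[0.5,0,0,0,1],[0.5,0,0,0,1],[0.5,0,0,0,1],[0.5,0,0,0,0]]]'
python3 - <<'E'
from h import *
plan(.57,.02,.15,-2)
p,d=grab('wrist');save('w2',p);t,d=grab('top');save('t2',t);np.savez('pics/t2',p=t)
hsv=cv2.cvtColor(t,cv2.COLOR_RGB2HSV).astype(int)
m=(hsv[...,0]>60)&(hsv[...,0]<95)&(hsv[...,1]>80);m[:,:205]=0;m[:,365:]=0
v,u=np.nonzero(m);print(u.min(),u.max(),v.min(),v.max())
cv2.imwrite('pics/c2.png',np.vstack([cv2.cvtColor(p,cv2.COLOR_RGB2BGR)[::1],]))
cv2.imwrite('pics/c2t.png',cv2.resize(cv2.cvtColor(t[130:340,130:450],cv2.COLOR_RGB2BGR),None,fx=2.5,fy=2.5))
E
```

```text
time: 8.65
position: [0.5071, 0.0177, 0.1699]
tool_rot: [-2.677, -1.641, 0.003]
ft_force: [-0.8, 1.2, -0.4]
grip_width: 0.398
time: 9.9
position: [0.507, 0.0176, 0.1699]
tool_rot: [3.121, 0.356, -0.003]
ft_force: [0.1, -0.6, 0.3]
grip_width: 0.502
time: 10.4
position: [0.5072, 0.0176, 0.1701]
tool_rot: [3.141, -0.048, -0.002]
ft_force: [0.1, -0.2, -0.5]
grip_width: 0.498
t 10.4 pos [0.5072 0.0176 0.1701] yaw -1.77 grip 0.498 F [ 0.1 -0.2 -0.5]
  units before turn [ 1.57 -0.11  0.5 ]
  units after turn [ 1.57 -0.11  0.5 ] turn units 0.05
209 356 202 256
```

View pics/w2.png

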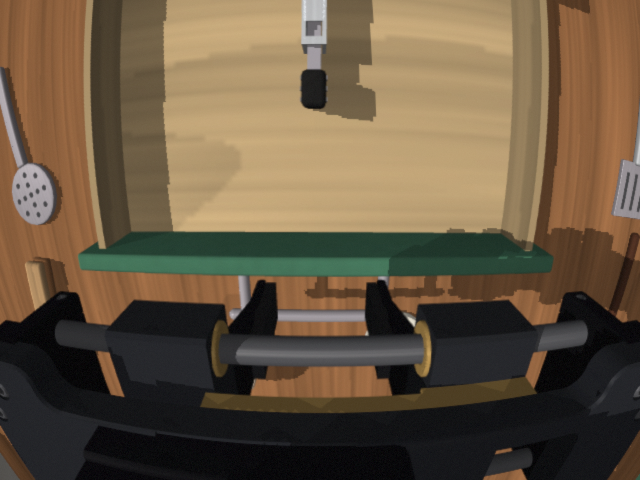

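View pics/c2t.png

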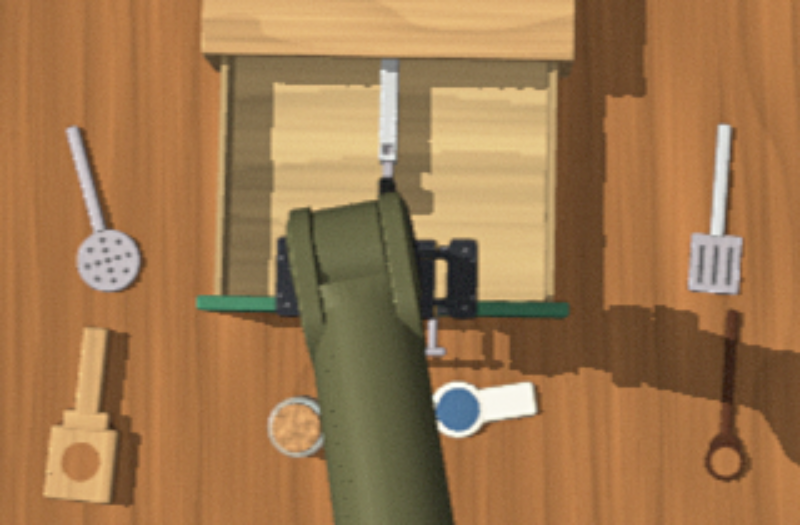

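The wrist view shows the black foot at columns 301–327 and rows 68–108, the sleeve end at about row 48, and the green panel's top edge at rows 233–258. In the top crop the drawer is open, it is empty, and the tools are where they were.

```bash
python3 -c "
from h import *
print('foot rear/front edges z.066',wray([[302,70],[326,70],[302,108],[326,108]],.066).round(4))
print('front bottom at floor',wray([[314,108]],.019).round(4))
print('panel top rear',wray([[120,233],[510,233]],.082).round(4),'front',wray([[82,256],[551,258]],.082).round(4))
print('bar',wray([[233,315],[414,318]],.068).round(4))
t=np.load('pics/t2.npz')['p'];
print('top panel ends',onplane('top',[[209,249],[209,254],[357,252],[357,257]],.082).round(4))
"
```

```text
foot rear/front edges z.066 [[0.6303 0.0266 0.066 ]
 [0.6298 0.0098 0.066 ]
 [0.6029 0.0275 0.066 ]
 [0.6024 0.0106 0.066 ]]
front bottom at floor [[0.6043 0.0198 0.019 ]]
panel top rear [[ 0.5206  0.1736  0.082 ]
 [ 0.5114 -0.1291  0.082 ]] front [[ 0.5019  0.2178  0.082 ]
 [ 0.4884 -0.174   0.082 ]]
bar [[ 0.4423  0.0919  0.068 ]
 [ 0.4346 -0.0587  0.068 ]]
top panel ends [[ 0.4989  0.2208  0.082 ]
 [ 0.4853  0.2208  0.082 ]
 [ 0.4844 -0.1792  0.082 ]
 [ 0.471  -0.1789  0.082 ]]
```

```bash
python3 -m jog '[[[0.5,0.9,-0.05,0,0],[0.5,0.9,-0.05,0.3,0],[0.5,0.9,0,0.6,0],[0.5,0,0,0.8,0],[0.5,0,0,0.8,0],[0.5,0,0,0.8,0],[0.5,0,0,0,0]]]'
python3 -m jog '[[[0.1,0,0,0,0],[0.1,0,0,0,0],[0.1,0,0,0,0],[0.1,0,0,0,0]]]' 40
python3 -m jog '[[[0.1,-0.2,0,0,0],[0.1,-0.3,0,0,0],[0.1,-0.3,0,0,0],[0.1,-0.3,0,0,0],[0.1,-0.3,0,0,0],[0.1,-0.3,0,0,0],[0.1,-0.3,0,0,0],[0.1,-0.3,0,0,0],[0.1,-0.2,0,0,0],[0.1,0,0,0,0]]]'
```

```text
time: 11.38
position: [0.6136, 0.0178, 0.0358]
tool_rot: [-3.141, 0.049, 0.009]
ft_force: [-0.6, 0.1, -0.1]
grip_width: 0.499
time: 11.88
position: [0.6169, 0.0196, 0.0397]
tool_rot: [-3.14, 0.049, -0.003]
ft_force: [-0.7, 2.5, 3.2]
grip_width: 0.203
time: 13.12
position: [0.5165, 0.0231, 0.0397]
tool_rot: [-3.14, 0.049, -0.004]
ft_force: [-0.4, 5.5, 6.8]
grip_width: 0.208
```

```bash
python3 -m jog '[[[0.1,-0.1,0,0,0],[0.1,-0.1,0,0,0],[0.1,0,0,0,0],[0.1,0,0,0,0]]]'
python3 -m jog '[[[0.1,-0.1,0,0,0],[0.1,-0.1,0,0,0],[0.1,0,0,0,0],[0.1,0,0,0,0]]]'
```

```text
time: 13.62
position: [0.516, 0.0231, 0.04]
tool_rot: [-3.136, 0.05, -0.028]
ft_force: [21.5, 5.8, -16.4]
grip_width: 0.204
time: 14.12
position: [0.5135, 0.0233, 0.0411]
tool_rot: [-3.134, 0.05, -0.047]
ft_force: [36.4, 5.0, -27.4]
grip_width: 0.204
```

```bash
python3 -m jog '[[[0.1,0.3,0,0,0],[0.5,0,0,0,0],[0.5,0,0,0,0],[0.5,0,0,0,0],[0.5,0,0,-0.9,0],[0.5,0,0,-0.9,0],[0.5,0,0,-0.9,0],[0.5,0,0,-0.9,0],[0.5,0,0,0,0]]]'
python3 - <<'E'
from h import *
plan(.6148,.3567,.2,15.7)
p,d=grab('wrist');save('w3',p[:330])
E
```

```text
time: 15.25
position: [0.5135, 0.021, 0.1849]
tool_rot: [3.139, -0.051, 0.007]
ft_force: [-0.7, 0.0, -0.7]
grip_width: 0.498
t 15.25 pos [0.5135 0.021  0.1849] yaw -1.87 grip 0.498 F [-0.7  0.  -0.7]
  units before turn [ 2.26 -8.47 -0.38]
  units after turn [ 4.71 -7.39 -0.38] turn units -3.51
```

View pics/w3.png

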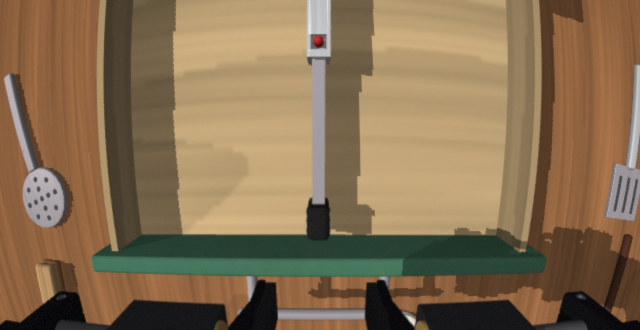

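The red button is visible at (318,41) in the sleeve's hole, so it has clicked up, and the foot is out at (318,218). Next I'll fix the drawer frame and move over to the skimmer.

```bash
python3 -c "
from h import *
b=wray([[318,41]],.064)[0];print('button',b.round(4),'-> H',(b[:2]-.222*np.array([.9994,-.035])).round(4))
print('panel face',wray([[97,271],[543,271]],.082).round(4))
print('inner wall L/R top z.068',wray([[104,100],[537,100]],.068).round(4))"
python3 -m jog '[[[0.5,0.3,-0.8,0,0],[0.5,0.3,-0.9,0,0],[0.5,0.3,-0.9,0,0],[0.5,0.3,-0.9,0,0],[0.5,0.3,-0.9,0,-0.5],[0.5,0.3,-0.8,0,-1],[0.5,0.3,-0.8,0,-1],[0.5,0.3,-0.8,0,-1],[0.5,0.3,-0.8,0,0],[0.5,0,0,0,0]]]' 30
python3 - <<'E'
from h import *
t,d=grab('top');print(tool(t,ROI['turner'],'turner'));print(tool(t,ROI['wooden_spoon'],'wooden_spoon'))
print(tool(t,ROI['tostonera'],'tostonera'))
p,d=grab('wrist');save('w4',p)
plan(.6148,.3567,.002,15.7)
E
```

```text
button [0.6597 0.0175 0.064 ] -> H [0.4379 0.0253]
panel face [[ 0.4886  0.2178  0.082 ]
 [ 0.4755 -0.1743  0.082 ]]
inner wall L/R top z.068 [[ 0.6325  0.1939  0.068 ]
 [ 0.6211 -0.1609  0.068 ]]
time: 16.55
position: [0.6042, 0.3316, 0.1802]
tool_rot: [-3.11, -0.437, 0.006]
ft_force: [-0.2, 0.2, 0.2]
grip_width: 0.502
{'head': array([ 0.4991, -0.3488]), 'tail': array([ 0.6924, -0.368 ]), 'L': np.float64(0.1942), 'Lx': 0.193, 'W': np.float64(0.058), 'grip': array([ 0.6023, -0.359 ]), 'yaw': np.float64(174.4), 'n': np.int32(745)}
{'head': array([ 0.4456, -0.3035]), 'tail': array([ 0.2448, -0.4088]), 'L': np.float64(0.2267), 'Lx': 0.193, 'W': np.float64(0.139), 'grip': array([ 0.3439, -0.3569]), 'yaw': np.float64(27.7), 'n': np.int32(2081)}
{'head': array([0.2773, 0.3756]), 'tail': array([0.4439, 0.3577]), 'L': np.float64(0.1676), 'Lx': 0.195, 'W': np.float64(0.074), 'grip': array([0.373 , 0.3653]), 'yaw': np.float64(173.9), 'n': np.int32(910)}
t 16.65 pos [0.6062 0.3276 0.1807] yaw 15.72 grip 0.501 F [-0.6 -0.8 -0.5]
  units before turn [ 0.42 -0.65  4.47]
  units after turn [ 0.4  -0.64  4.47] turn units 0.0
```

View pics/w4.png

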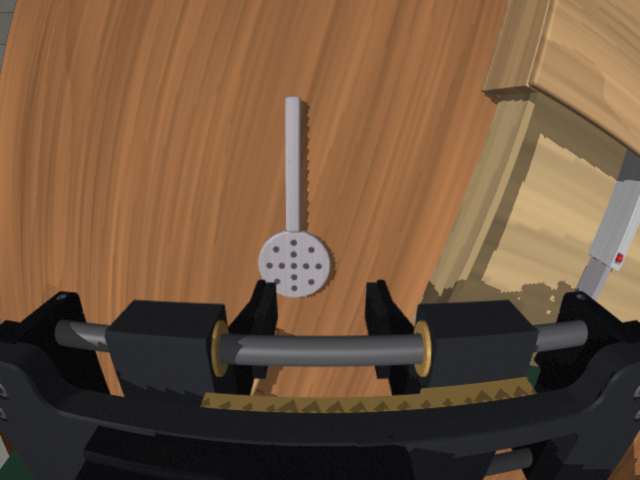

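The wrist view shows the skimmer aligned with the tool, its tail at (293,98) and its head edge at (294,297).

```bash
cat >> h.py <<'E'
H=np.array([.440,.0235]);UA=np.radians(-1.95)
def dr(x,y): return H+x*np.array([np.cos(UA),np.sin(UA)])+y*np.array([-np.sin(UA),np.cos(UA)])
def ends(tail,head,name,z=.006):
    a,b=wray([tail,head],z)[:,:2];G=dict(tostonera=(.110,.085),wooden_spoon=(.098,.095),skimmer=(.106,.090),turner=(.103,.090))[name]
    x=(b-a)/np.linalg.norm(b-a);g=(a+b)/2-x*(G[0]-G[1])/2;y=np.degrees(np.arctan2(x[1],x[0]));print(name,'L',np.linalg.norm(b-a).round(4),sum(G),'grip',g.round(4),'yaw',y.round(1));return g,y
E
python3 -c "
from h import *
g,y=ends((293,98),(294,297),'skimmer');plan(*g,.003,y+180)"
```

```text
skimmer L 0.1936 0.196 grip [0.6162 0.3562] yaw -165.0
t 16.65 pos [0.6062 0.3276 0.1807] yaw 15.72 grip 0.501 F [-0.6 -0.8 -0.5]
  units before turn [ 0.45 -0.62  4.44]
  units after turn [ 0.43 -0.62  4.44] turn units 0.15
```

```bash
python3 -m jog '[[[0.5,0.45,-0.62,0.5,0],[0.5,0,0,0.9,0],[0.5,0,0,0.9,0],[0.5,0,0,0.9,0],[0.5,0,0,0.8,0],[0.5,0,0,0.2,0],[0.5,0,0,0.1,0],[0.5,0,0,0,0]]]'
python3 -c "
from h import *
plan(.6155,.3562,.003,15.2)"
```

```text
time: 17.65
position: [0.6183, 0.3571, 0.0117]
tool_rot: [-3.112, -0.427, -0.002]
ft_force: [0.2, -0.1, -0.2]
grip_width: 0.501
t 17.65 pos [0.6183 0.3571 0.0117] yaw 15.64 grip 0.501 F [ 0.2 -0.1 -0.2]
  units before turn [-0.07  0.    0.22]
  units after turn [-0.07  0.    0.22] turn units 0.09
```

```bash
python3 -m jog '[[[0.5,-0.05,0,0.2,0],[0.5,0,0,0,0],[0.05,0,0,0,0],[0.05,0,0,0,0],[0.05,0,0,0,0],[0.05,0,0,0,0]]]' 40
python3 -m jog '[[[0.05,0,0,-0.5,0],[0.05,0,0,-0.9,0],[0.05,0,0,-0.9,0],[0.05,0,0,-0.9,0],[0.05,0,0,-0.6,0],[0.05,0,0,0,0]]]'
python3 -c "
from h import *
plan(*dr(.195,-.135),.06,-2)
p,d=grab('wrist');save('w5',p[:300])"
```

```text
time: 18.4
position: [0.6156, 0.3567, 0.0026]
tool_rot: [-3.112, -0.428, -0.0]
ft_force: [0.8, -0.5, 0.1]
grip_width: 0.154
time: 19.15
position: [0.6166, 0.3578, 0.1582]
tool_rot: [-3.11, -0.428, -0.008]
ft_force: [0.0, 0.1, -2.5]
grip_width: 0.157
t 19.15 pos [0.6166 0.3578 0.1582] yaw 15.67 grip 0.157 F [ 0.   0.1 -2.5]
  units before turn [-2.9  11.55  2.42]
  units after turn [ 0.76 11.88  2.45] turn units 3.53
```

```bash
python3 -m jog '[[[0.05,-0.2,0.6,0,0],[0.05,-0.2,0.9,0,0],[0.05,-0.2,0.9,0,0],[0.05,-0.2,0.9,0,0],[0.05,-0.2,0.9,0,0],[0.05,-0.2,0.9,0,0],[0.05,-0.2,0.9,0,0],[0.05,-0.25,0.9,0,0],[0.05,-0.25,0.9,0,0],[0.05,-0.25,0.9,0,0]]]'
python3 -m jog '[[[0.05,-0.25,0.9,0,0],[0.05,-0.25,0.9,0,0],[0.05,-0.25,0.9,0,0],[0.05,0,0.15,0,1],[0.05,0,0,0.2,1],[0.05,0,0,0.4,1],[0.05,0,0,0.4,0.5],[0.05,0,0,0,0],[0.05,0,0,0,0]]]'
python3 -c "
from h import *
plan(*dr(.195,-.135),.025,-2)
p,d=grab('wrist');save('w5',p)"
```

```text
time: 20.45
position: [0.6257, -0.0033, 0.1529]
tool_rot: [-3.112, -0.428, 0.004]
ft_force: [0.4, 0.9, -2.1]
grip_width: 0.152
time: 21.58
position: [0.6286, -0.1196, 0.1144]
tool_rot: [-3.141, 0.049, 0.001]
ft_force: [0.2, -0.4, -1.2]
grip_width: 0.155
t 21.57 pos [ 0.6286 -0.1196  0.1144] yaw -1.78 grip 0.155 F [ 0.2 -0.4 -1.2]
  units before turn [ 0.04 -0.04  2.23]
  units after turn [ 0.04 -0.04  2.23] turn units 0.04
```

View pics/w5.png

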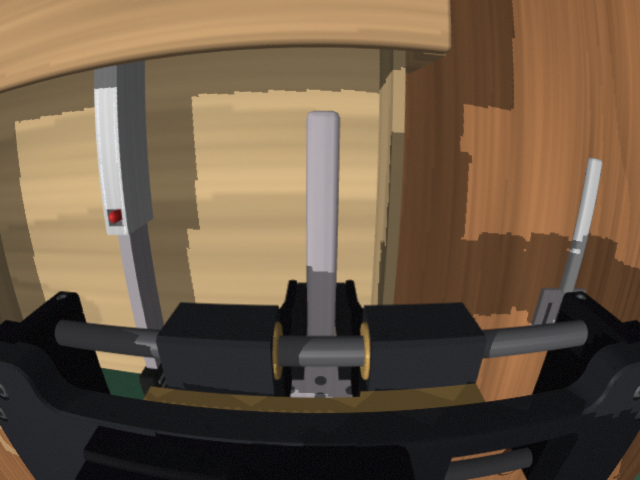

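The skimmer's handle is straight in the jaws over the right compartment, with its tail at (322,112). I'll lower it.

```bash
python3 -m jog '[[[0.05,0,0,0.8,0],[0.05,0,0,0.8,0],[0.05,0,0,0.5,0],[0.05,0,0,0.15,0],[0.05,0,0,0,0],[0.35,0,0,0,0],[0.35,0,0,0,0],[0.35,0,0,0,0]]]'
python3 -m jog '[[[0.35,0,0,-0.9,0],[0.35,0,0,-0.9,0],[0.35,0,0,-0.9,0],[0.35,0,0,-0.9,0],[0.35,0,0,0,0]]]'
python3 -c "
from h import *
t,d=grab('top');print(tool(t,ROI['turner'],'turner'))
plan(.6023,-.359,.18,-5.6)
save('t6',cv2.resize(t[120:345,120:520],None,fx=2,fy=2))"
```

```text
time: 22.62
position: [0.6291, -0.1198, 0.0252]
tool_rot: [3.141, -0.05, 0.002]
ft_force: [-0.5, -0.8, -0.3]
grip_width: 0.332
time: 23.25
position: [0.6309, -0.1195, 0.1723]
tool_rot: [3.14, -0.05, 0.01]
ft_force: [-0.4, -0.3, -0.6]
grip_width: 0.35
{'head': array([ 0.4992, -0.3487]), 'tail': array([ 0.6924, -0.368 ]), 'L': np.float64(0.1942), 'Lx': 0.193, 'W': np.float64(0.059), 'grip': array([ 0.6023, -0.359 ]), 'yaw': np.float64(174.3), 'n': np.int32(741)}
t 23.3 pos [ 0.6296 -0.1196  0.1701] yaw -1.83 grip 0.347 F [ 0.3 -1.2 -0.2]
  units before turn [-0.49  6.   -0.24]
  units after turn [-0.09  6.02 -0.25] turn units 0.75
```

View pics/t6.png

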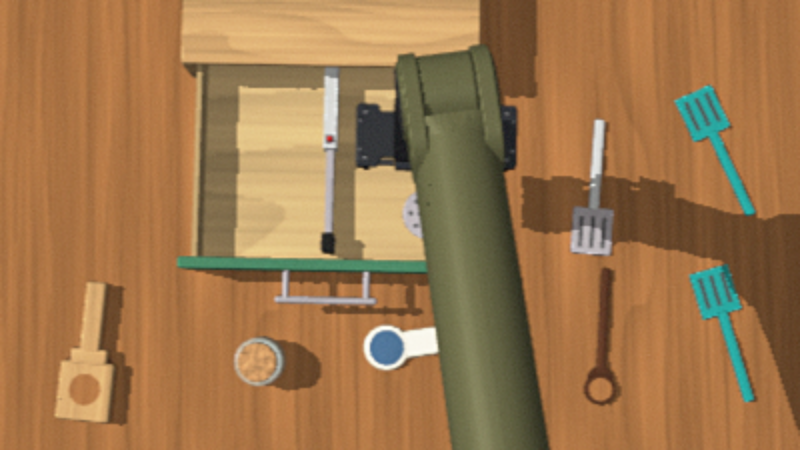

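In the enlarged crop the skimmer head lies in the right compartment at (415,213). The real turner is the grey steel one at (592,230), and the turquoise ones at (705,110) and (718,292) stay untouched. Next is the turner.

```bash
python3 -m jog '[[[0.5,-0.07,0.8,0,0.75],[0.5,0,0.9,0,0],[0.5,0,0.9,0,0],[0.5,0,0.9,0,0],[0.5,0,0.9,0,0],[0.5,0,0.9,0,0],[0.5,0,0.7,0,0],[0.5,0,0,0.5,0],[0.5,0,0,0.5,0],[0.5,0,0,0,0]]]'
python3 -c "
from h import *
plan(.6023,-.359,.003,-5.6)
p,d=grab('wrist');p=p[:290]
hsv=cv2.cvtColor(p,cv2.COLOR_RGB2HSV).astype(int);m=((hsv[...,1]<70)&(hsv[...,2]>100)).astype(np.uint8);m[:,:200]=0;m[:,440:]=0
n,l,st,_=cv2.connectedComponentsWithStats(m);k=1+np.argmax(st[1:,4]);print(st[k])
v,u=np.nonzero(l==k);print('tail',u[v<v.min()+5].mean(),v.min(),'handle mid u at 200',u[abs(v-180)<4].mean(),wray([[u[v<v.min()+5].mean(),v.min()],[u[abs(v-180)<4].mean(),180]],.008))"
```

```text
time: 24.55
position: [0.603, -0.3563, 0.125]
tool_rot: [-3.135, 0.15, 0.008]
ft_force: [0.0, 0.3, 0.4]
grip_width: 0.499
t 24.55 pos [ 0.603  -0.3563  0.125 ] yaw -5.47 grip 0.499 F [0.  0.3 0.4]
  units before turn [0.   0.08 3.05]
  units after turn [-0.01  0.07  3.05] turn units 0.03
[ 288  115   68  175 4073]
tail 321.81609195402297 115 handle mid u at 200 321.72093023255815 [[ 0.69363104 -0.36624175  0.008     ]
 [ 0.64446464 -0.36150622  0.008     ]]
```

```bash
python3 -m jog '[[[0.5,0,0.05,0.9,0],[0.5,0,0,0.9,0],[0.5,0,0,0.9,0],[0.5,0,0,0.3,0],[0.5,0,0,0,0],[0.05,0,0,0,0],[0.05,0,0,0,0],[0.05,0,0,0,0],[0.05,0,0,0,0]]]' 40
python3 -m jog '[[[0.05,0,0,-0.5,0],[0.05,0,0,-0.9,0],[0.05,0,0,-0.9,0],[0.05,0,0,-0.9,0],[0.05,0,0,-0.6,0],[0.05,0,0,0,0]]]'
python3 -c "
from h import *
plan(*dr(.195,-.058),.115,-2)"
```

```text
time: 25.72
position: [0.6048, -0.3605, 0.0091]
tool_rot: [3.138, -0.153, 0.001]
ft_force: [-0.2, 0.7, 1.7]
grip_width: 0.135
time: 26.48
position: [0.6061, -0.361, 0.1644]
tool_rot: [3.135, -0.153, 0.008]
ft_force: [-0.3, 0.4, -1.4]
grip_width: 0.052
t 26.48 pos [ 0.6061 -0.361   0.1644] yaw -5.59 grip 0.052 F [-0.3  0.4 -1.4]
  units before turn [-0.12 -8.03  1.21]
  units after turn [ 0.39 -8.02  1.24] turn units -0.72
```

The jaw reads 0.052, so the turner slipped out. I'll look again.

```bash
python3 -m jog '[[[0.5,0,0,0.3,0],[0.5,0,0,0.3,0],[0.5,0,0,0.3,0],[0.5,0,0,0,0]]]'
python3 -c "
from h import *
t,d=grab('top');p,d=grab('wrist');save('w7',p)
plan(.6023,-.359,.003,-5.6)
hsv=cv2.cvtColor(p[:290],cv2.COLOR_RGB2HSV).astype(int);m=((hsv[...,1]<70)&(hsv[...,2]>100)).astype(np.uint8);m[:,:200]=0;m[:,440:]=0
n,l,st,_=cv2.connectedComponentsWithStats(m);k=1+np.argmax(st[1:,4]);print(st[k])
v,u=np.nonzero(l==k);print('tail',wray([[u[v<v.min()+5].mean(),v.min()],[u[abs(v-180)<4].mean(),180]],.008))"
```

```text
time: 26.98
position: [0.6032, -0.3601, 0.1219]
tool_rot: [-3.136, 0.153, 0.005]
ft_force: [0.3, 0.6, -0.0]
grip_width: 0.42
t 27.07 pos [ 0.6044 -0.3604  0.1241] yaw -5.57 grip 0.474 F [-0.5  0.3 -0.2]
  units before turn [-0.05 -0.03  3.03]
  units after turn [-0.06 -0.03  3.03] turn units 0.01
[ 265  121   77  169 3717]
tail [[ 0.69346264 -0.3356848   0.008     ]
 [ 0.6483529  -0.33729855  0.008     ]]
```

View pics/w7.png

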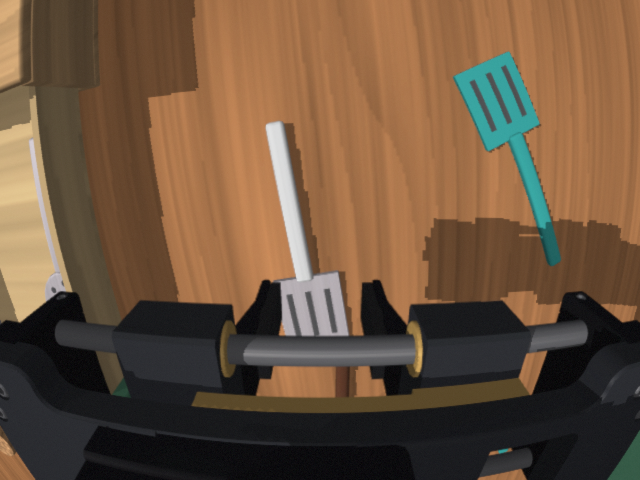

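The turner now lies rotated, its tail at (275,124) and its blade junction at (305,278). The spoon's tail is at about (345,385), just beyond the blade.

```bash
python3 -c "
from h import *
a,b=wray([[275,125],[305,278]],.008)[:,:2];x=(b-a)/np.linalg.norm(b-a);g=a+.09*x;print(a,b,np.linalg.norm(b-a),g,g+.103*x)
y=np.degrees(np.arctan2(x[1],x[0]))+180;print(y)
plan(*g,.003,y)"
```

```text
[ 0.69050827 -0.33510487] [ 0.56677802 -0.34412634] 0.12405870076634623 [ 0.60074655 -0.34164961] [ 0.49801925 -0.34913972]
4.1701969843929305
t 27.07 pos [ 0.6044 -0.3604  0.1241] yaw -5.57 grip 0.474 F [-0.5  0.3 -0.2]
  units before turn [-0.14 -0.46  3.03]
  units after turn [-0.06 -0.47  3.03] turn units -1.95
```

```bash
python3 -m jog '[[[0.5,-0.14,-0.46,0.3,-1],[0.5,0,0,0.8,-1],[0.5,0,0,0.9,0],[0.5,0,0,0.9,0],[0.5,0,0,0.1,0],[0.5,0,0,0,0],[0.5,0,0,0,0]]]'
python3 -c "
from h import *
plan(.60075,-.3416,.002,4.2)"
```

```text
time: 27.95
position: [0.6022, -0.3422, 0.0068]
tool_rot: [3.137, 0.121, 0.005]
ft_force: [0.0, 1.0, 0.6]
grip_width: 0.501
t 27.95 pos [ 0.6022 -0.3422  0.0068] yaw 4.41 grip 0.501 F [0.  1.  0.6]
  units before turn [-0.03 -0.02  0.12]
  units after turn [-0.03 -0.02  0.12] turn units 0.04
```

```bash
python3 -m jog '[[[0.5,0,0,0.12,0],[0.5,0,0,0,0],[0.05,0,0,0,0],[0.05,0,0,0,0],[0.05,0,0,0,0],[0.05,0,0,0,0],[0.05,0,0,0,0]]]' 55
python3 -m jog '[[[0.05,0,0,-0.3,0],[0.05,0,0,-0.6,0],[0.05,0,0,-0.9,0],[0.05,0,0,-0.9,0],[0.05,0,0,-0.9,0],[0.05,0,0,0,0]]]'
python3 -c "
from h import *
plan(*dr(.195,-.058),.115,-2)"
```

```text
time: 28.82
position: [0.6013, -0.3417, 0.0006]
tool_rot: [3.139, 0.121, 0.002]
ft_force: [-0.5, -0.5, 5.9]
grip_width: 0.158
time: 29.58
position: [0.603, -0.3423, 0.1489]
tool_rot: [3.135, 0.121, 0.01]
ft_force: [0.1, 0.4, -1.0]
grip_width: 0.154
t 29.57 pos [ 0.603  -0.3423  0.1489] yaw 4.42 grip 0.154 F [ 0.1  0.4 -1. ]
  units before turn [ 1.32 -7.45  0.82]
  units after turn [ 0.49 -7.55  0.85] turn units 1.28
```

```bash
python3 -m jog '[[[0.05,0.15,-0.6,0,0],[0.05,0.15,-0.9,0,0],[0.05,0.15,-0.9,0,0],[0.05,0.15,-0.9,0,0],[0.05,0.15,-0.9,0,0],[0.05,0.15,-0.9,0,0],[0.05,0.15,-0.9,0,0],[0.05,0.15,-0.8,0,0],[0.05,0.1,-0.6,0.2,0.3],[0.05,0,0,0.5,1]]]'
python3 -m jog '[[[0.05,0,0,0,0],[0.05,0,0,0,0]]]'
python3 -c "
from h import *
plan(*dr(.195,-.058),.025,-2)
p,d=grab('wrist');save('w8',p)"
```

```text
time: 30.82
position: [0.6287, -0.0363, 0.1151]
tool_rot: [-3.139, 0.05, 0.001]
ft_force: [-0.1, -0.1, -0.9]
grip_width: 0.149
time: 31.08
position: [0.6292, -0.042, 0.1155]
tool_rot: [-3.141, 0.054, 0.002]
ft_force: [-0.3, -0.6, -0.7]
grip_width: 0.154
t 31.07 pos [ 0.6292 -0.042   0.1155] yaw -1.98 grip 0.154 F [-0.3 -0.6 -0.7]
  units before turn [ 0.09 -0.03  2.26]
  units after turn [ 0.09 -0.03  2.26] turn units 0.0
```

View pics/w8.png

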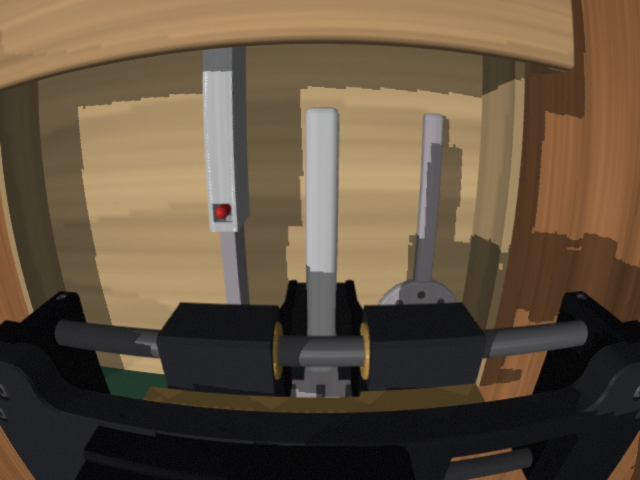

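The turner is between the divider (button at (222,212)) and the skimmer (tail at (433,117)), with clear gaps. I'll lower and release it.

```bash
python3 -m jog '[[[0.05,0,0,0.8,0],[0.05,0,0,0.8,0],[0.05,0,0,0.5,0],[0.05,0,0,0.18,0],[0.05,0,0,0,0],[0.35,0,0,0,0],[0.35,0,0,0,0],[0.35,0,0,0,0]]]'
python3 -m jog '[[[0.35,0,0,-0.9,0],[0.35,0,0,-0.9,0],[0.35,0,0,-0.9,0],[0.35,0,0,-0.9,0],[0.35,0,0,0,0]]]'
python3 -m jog '[[[0.5,-0.5,0.8,0,0],[0.5,-0.55,0.8,0,0],[0.5,-0.55,0.8,0,0],[0.5,-0.55,0.8,0,0],[0.5,-0.55,0.8,0,0],[0.5,-0.55,0.8,0,0],[0.5,-0.55,0.8,0,0],[0.5,-0.5,0.8,0,0],[0.5,0,0.8,0,0],[0.5,0,0,0,0]]]'
python3 - <<'E'
from h import *
t,d=grab('top');np.savez('pics/t9',p=t);p,d=grab('wrist')
plan(.3856,-.366,.1,-3.7)
save('w9',np.hstack([cv2.resize(p,(400,300)),cv2.resize(t[130:340,130:450],(400,300))]))
save('w9f',p)
E
```

```text
time: 32.12
position: [0.6302, -0.0426, 0.0252]
tool_rot: [3.141, -0.057, 0.002]
ft_force: [0.0, -0.8, 0.5]
grip_width: 0.338
time: 32.75
position: [0.6318, -0.0421, 0.1722]
tool_rot: [3.14, -0.057, 0.01]
ft_force: [0.2, 1.3, 0.6]
grip_width: 0.348
time: 34.0
position: [0.4455, -0.327, 0.1674]
tool_rot: [-3.141, 0.065, 0.002]
ft_force: [0.5, 1.0, -0.4]
grip_width: 0.498
t 34.1 pos [ 0.4471 -0.3234  0.1677] yaw -2.08 grip 0.499 F [-0.5  0.4  0. ]
  units before turn [-1.5   1.12  1.69]
  units after turn [-1.47  1.16  1.69] turn units 0.32
```

View pics/w9.png

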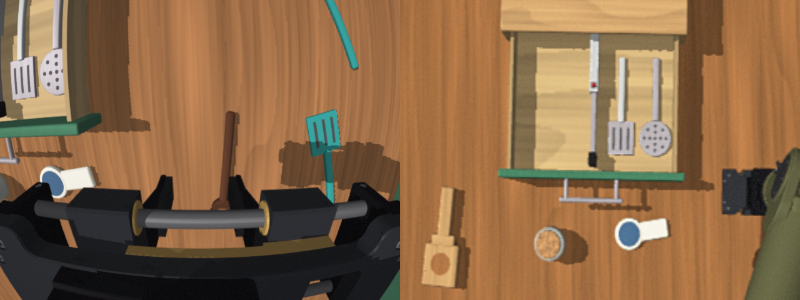

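The skimmer and turner both lie flat in the right compartment. In the left half, the spoon's tail is at about (232,112), which is (371,179) at full size.

```bash
python3 -m jog '[[[0.5,-0.75,0.55,0.3,0.3],[0.5,-0.75,0.55,0.3,0],[0.5,0,0,0.3,0],[0.5,0,0,0,0],[0.5,0,0,0,0]]]'
python3 - <<'E'
from h import *
plan(.3856,-.366,.002,-3.7)
p,d=grab('wrist');save('w10',p[:300])
lab=cv2.cvtColor(p[:290],cv2.COLOR_RGB2LAB).astype(int)
m=(lab[...,0]<75).astype(np.uint8);m[:,:240]=0;m[:,400:]=0
n,l,st,_=cv2.connectedComponentsWithStats(m)
for k in range(1,n):
    if st[k,4]>150: print(st[k])
E
```

```text
time: 34.72
position: [0.3869, -0.3638, 0.133]
tool_rot: [-3.14, 0.093, -0.002]
ft_force: [0.0, -0.0, -0.1]
grip_width: 0.498
t 34.73 pos [ 0.3869 -0.3638  0.133 ] yaw -3.41 grip 0.498 F [ 0.  -0.  -0.1]
  units before turn [-0.03  0.06  3.27]
  units after turn [-0.03  0.06  3.27] turn units 0.06
[ 298  111   38  179 2170]
[254 280  22  10 176]
[366 280  22  10 174]
```

View pics/w10.png

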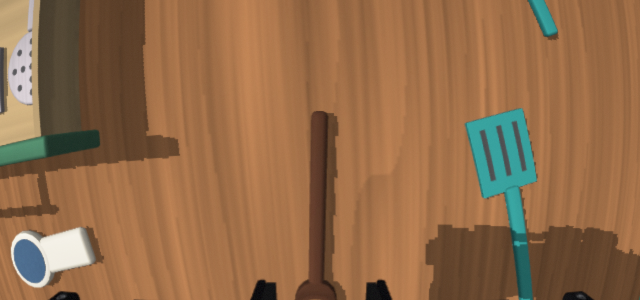

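The spoon lies straight ahead, its tail at (319,112) and its neck at (317,275).

```bash
python3 -c "
from h import *
a,b=wray([[319,113],[317,272]],.009)[:,:2];x=(b-a)/np.linalg.norm(b-a);g=a+.095*x;y=np.degrees(np.arctan2(x[1],x[0]))+180;print(a,b,g,y);plan(*g,.002,y)"
python3 -m jog '[[[0.5,0,0.06,0.9,0],[0.5,0,0,0.9,0],[0.5,0,0,0.9,0],[0.5,0,0,0.3,0],[0.5,0,0,0,0],[0.5,0,0,0,0]]]'
python3 -c "
from h import *
plan(.3856,-.366,.002)"
```

```text
[ 0.47887965 -0.36868986] [ 0.35013661 -0.35922748] [ 0.38413521 -0.36172632] 355.79642533811733
t 34.77 pos [ 0.3868 -0.3641  0.1331] yaw -3.42 grip 0.501 F [0.7 1.9 0. ]
  units before turn [-0.07 -0.06  3.28]
  units after turn [-0.07 -0.05  3.28] turn units 0.16
time: 35.52
position: [0.3864, -0.3683, 0.0141]
tool_rot: [3.138, -0.098, 0.003]
ft_force: [0.6, -0.5, 0.6]
grip_width: 0.502
t 35.52 pos [ 0.3864 -0.3683  0.0141] yaw -3.56 grip 0.502 F [ 0.6 -0.5  0.6]
  units before turn [-0.02 -0.06  0.3 ]
```

```bash
python3 -m jog '[[[0.5,-0.03,-0.1,0.3,0],[0.5,0,0,0.02,0],[0.05,0,0,0,0],[0.05,0,0,0,0],[0.05,0,0,0,0],[0.05,0,0,0,0],[0.05,0,0,0,0]]]' 50
python3 -m jog '[[[0.05,0,0,-0.3,0],[0.05,0,0,-0.6,0],[0.05,0,0,-0.9,0],[0.05,0,0,-0.9,0],[0.05,0,0,-0.9,0],[0.05,0,0,-0.6,0],[0.05,0,0,0,0]]]'
python3 -c "
from h import *
plan(*dr(.19,.05),.115,-2)"
```

```text
time: 36.4
position: [0.3849, -0.3634, 0.0004]
tool_rot: [3.139, -0.098, 0.002]
ft_force: [-0.0, 1.2, 5.4]
grip_width: 0.143
time: 37.28
position: [0.385, -0.3643, 0.1698]
tool_rot: [3.136, -0.098, 0.003]
ft_force: [0.7, -0.2, -1.2]
grip_width: 0.142
t 37.27 pos [ 0.385  -0.3643  0.1698] yaw -3.59 grip 0.142 F [ 0.7 -0.2 -1.2]
  units before turn [  5.47 -11.15   1.34]
  units after turn [  5.78 -10.99   1.37] turn units -0.32
```

```bash
python3 -m jog '[[[0.05,0.4,-0.7,0,0],[0.05,0.42,-0.88,0,0],[0.05,0.42,-0.88,0,0],[0.05,0.42,-0.88,0,0],[0.05,0.42,-0.88,0,0],[0.05,0.42,-0.88,0,0],[0.05,0.42,-0.88,0,0],[0.05,0.42,-0.88,0,0],[0.05,0.42,-0.88,0,0],[0.05,0.42,-0.88,0,0]]]'
python3 -m jog '[[[0.05,0.42,-0.88,0,0],[0.05,0.42,-0.88,0,0],[0.05,0.42,-0.8,0.5,-0.3],[0.05,0,0,0.7,0],[0.05,0,0,0,0],[0.05,0,0,0,0]]]'
python3 -c "
from h import *
plan(*dr(.19,.05),.025,-2)
p,d=grab('wrist');save('w11',p)"
```

```text
time: 38.52
position: [0.5721, -0.0288, 0.1662]
tool_rot: [3.14, -0.098, -0.003]
ft_force: [0.8, 0.8, -0.2]
grip_width: 0.145
time: 39.28
position: [0.6292, 0.0687, 0.1198]
tool_rot: [3.141, -0.058, -0.0]
ft_force: [0.8, 0.8, -0.2]
grip_width: 0.145
t 39.27 pos [0.6292 0.0687 0.1198] yaw -2.12 grip 0.145 F [ 0.8  0.8 -0.2]
  units before turn [0.06 0.04 2.37]
  units after turn [0.06 0.04 2.37] turn units -0.02
```

View pics/w11.png

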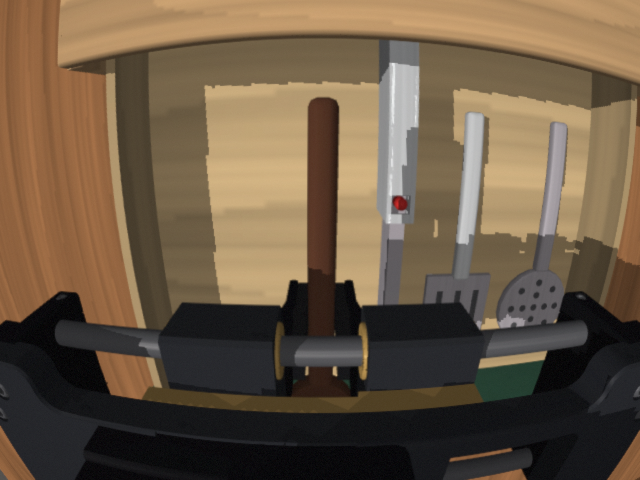

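The spoon is aligned left of the divider, its tail at (322,100), and the button at (400,204) is still up. I'll lower it, release it, and go to the tostonera.

```bash
python3 -m jog '[[[0.05,0.05,0.04,0.8,0],[0.05,0,0,0.8,0],[0.05,0,0,0.5,0],[0.05,0,0,0.25,0],[0.05,0,0,0,0],[0.3,0,0,0,0],[0.3,0,0,0,0],[0.3,0,0,0,0]]]'
python3 -m jog '[[[0.3,0,0,-0.9,0],[0.3,0,0,-0.9,0],[0.3,0,0,-0.9,0],[0.3,0,0,-0.9,0],[0.8,-0.6,-0.75,0,0],[0.8,-0.7,-0.8,0,0],[0.8,-0.7,-0.8,0,0],[0.8,-0.7,-0.8,0,0],[0.8,-0.7,-0.8,0,0],[0.8,-0.7,-0.8,0,0]]]'
python3 -m jog '[[[0.8,-0.7,-0.8,0,0],[0.8,-0.7,-0.8,0,0],[0.8,-0.7,-0.8,0,0.8],[0.8,0,0,0,0],[0.8,0,0,0,0]]]'
python3 - <<'E'
from h import *
t,d=grab('top');np.savez('pics/t12',p=t);p,d=grab('wrist')
plan(.3865,.3636,.005,-6.4)
save('w12',np.hstack([cv2.resize(p,(400,300)),cv2.resize(t[130:340,130:450],(400,300))]));save('w12f',p)
E
```

```text
time: 40.33
position: [0.6317, 0.0677, 0.0264]
tool_rot: [3.141, -0.057, 0.002]
ft_force: [-0.9, -0.3, 0.4]
grip_width: 0.293
time: 41.58
position: [0.4733, 0.2645, 0.1701]
tool_rot: [3.141, -0.057, 0.001]
ft_force: [0.4, 0.5, 0.1]
grip_width: 0.787
time: 42.2
position: [0.3941, 0.3621, 0.1698]
tool_rot: [3.137, -0.166, 0.001]
ft_force: [0.0, -0.4, -0.5]
grip_width: 0.805
t 42.3 pos [0.3949 0.3613 0.1696] yaw -6.19 grip 0.801 F [-0.1 -1.1 -0.4]
  units before turn [-0.22 -0.04  4.12]
  units after turn [-0.21 -0.03  4.12] turn units 0.04
```

View pics/w12.png

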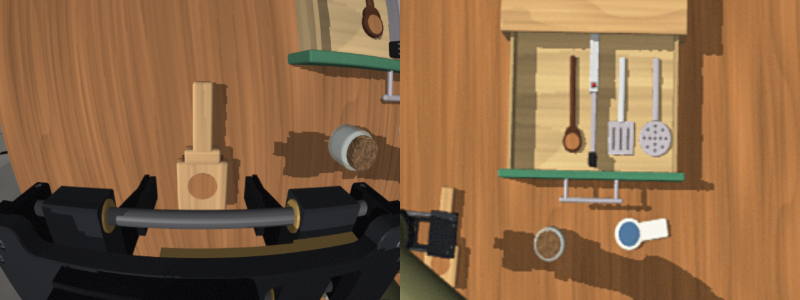

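The spoon is placed left of the divider. The tostonera's tail is at (203,82) in the left half, full size (325,131), and its handle is roughly in line with the jaws.

```bash
python3 -c "
from h import *
a,b=wray([[325,131],[325,238]],.024)[:,:2];x=(b-a)/np.linalg.norm(b-a);g=a+.085*x;y=np.degrees(np.arctan2(x[1],x[0]))+180;print(a,b,np.linalg.norm(b-a),g,y-360);plan(*g,.004,y)"
```

```text
[0.47165208 0.3490514 ] [0.38037925 0.35868748] 0.09178007560590262 [0.38712186 0.35797563] -6.0266441274461044
t 42.3 pos [0.3949 0.3613 0.1696] yaw -6.19 grip 0.801 F [-0.1 -1.1 -0.4]
  units before turn [-0.18  0.1   4.14]
  units after turn [-0.18  0.1   4.14] turn units -0.03
```

```bash
python3 -m jog '[[[0.8,-0.1,0.05,0.5,0],[0.8,0,0,0.9,0],[0.8,0,0,0.9,0],[0.8,0,0,0.9,0],[0.8,0,0,0.7,0],[0.8,0,0,0.15,0],[0.8,0,0,0,0],[0.8,0,0,0,0]]]'
python3 -m jog '[[[0.2,0,0,0,0],[0.2,0,0,0,0],[0.2,0,0,0,0],[0.2,0,0,0,0],[0.2,0,0,0,0]]]' 55
python3 -m jog '[[[0.2,0,0,-0.3,0],[0.2,0,0,-0.6,0],[0.2,0,0,-0.9,0],[0.2,0,0,-0.9,0],[0.2,0,0,-0.9,0],[0.2,0,0,-0.6,0],[0.2,0,0,0,0]]]'
python3 -c "
from h import *
plan(*dr(.195,.125),.115,-2)"
```

```text
time: 43.3
position: [0.3906, 0.3615, 0.009]
tool_rot: [-3.136, 0.167, -0.002]
ft_force: [0.3, -0.2, -0.4]
grip_width: 0.8
time: 43.92
position: [0.3895, 0.3606, 0.0077]
tool_rot: [3.137, -0.166, -0.0]
ft_force: [-0.3, -0.1, 4.1]
grip_width: 0.316
time: 44.8
position: [0.3904, 0.362, 0.1779]
tool_rot: [-3.135, 0.166, -0.006]
ft_force: [-0.2, -0.4, -3.0]
grip_width: 0.315
t 44.8 pos [0.3904 0.362  0.1779] yaw -6.07 grip 0.315 F [-0.2 -0.4 -3. ]
  units before turn [6.76 4.82 1.58]
  units after turn [6.41 5.28 1.57] turn units -0.81
```

```bash
python3 -m jog '[[[0.2,0.6,0.4,0,0],[0.2,0.75,0.55,0,0],[0.2,0.75,0.55,0,0],[0.2,0.75,0.55,0,0],[0.2,0.75,0.55,0,0],[0.2,0.75,0.55,0,0],[0.2,0.75,0.55,0,0],[0.2,0.75,0.55,0,0],[0.2,0.75,0.55,0,0],[0.2,0.15,0.05,0.2,-0.8]]]'
python3 -m jog '[[[0.2,0,0,0.7,0],[0.2,0,0,0.6,0],[0.2,0,0,0,0],[0.2,0,0,0,0]]]'
python3 -c "
from h import *
plan(*dr(.195,.125),.03,-2)
p,d=grab('wrist');save('w13',p)"
```

```text
time: 46.05
position: [0.6391, 0.1352, 0.1657]
tool_rot: [3.139, -0.062, -0.002]
ft_force: [-0.6, -0.3, -2.2]
grip_width: 0.316
time: 46.55
position: [0.6376, 0.1395, 0.1158]
tool_rot: [-3.141, 0.057, 0.0]
ft_force: [-0.5, 0.9, -1.5]
grip_width: 0.314
t 46.55 pos [0.6376 0.1395 0.1158] yaw -2.07 grip 0.314 F [-0.5  0.9 -1.5]
  units before turn [ 0.04 -0.06  2.14]
  units after turn [ 0.04 -0.06  2.14] turn units -0.01
```

View pics/w13.png

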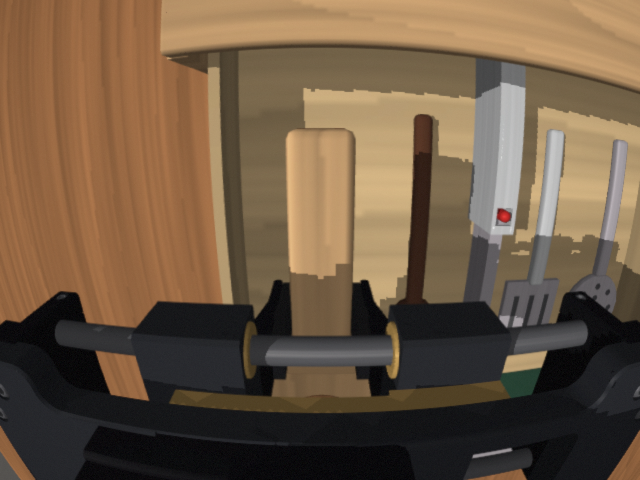

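The picture count is now at its limit of 16. The tostonera is straight over the left compartment, clear of the spoon at (422,200) and of the wall. I'll lower it and rely on numbers from here.

```bash
python3 -m jog '[[[0.2,0.04,-0.04,0.8,0],[0.2,0,0,0.8,0],[0.2,0,0,0.4,0],[0.2,0,0,0.18,0],[0.2,0,0,0,0],[0.48,0,0,0,0],[0.48,0,0,0,0],[0.48,0,0,0,0]]]'
python3 -m jog '[[[0.48,0,0,-0.9,0],[0.48,0,0,-0.9,0],[0.48,0,0,-0.9,0],[0.48,0,0,-0.9,0],[0.4,-0.9,0,0,0],[0.4,-0.9,0,0,0],[0.4,-0.9,0,0,0],[0.2,-0.9,0,0,0],[0.2,0,0,0,0]]]'
python3 -c "
from h import *
plan(.44,.0235,.12,-2)
print(get_state()['joint_positions'].round(2))"
```

```text
time: 47.6
position: [0.6397, 0.141, 0.0294]
tool_rot: [-3.141, 0.057, -0.002]
ft_force: [0.4, -0.2, 0.1]
grip_width: 0.465
time: 48.72
position: [0.4934, 0.1465, 0.173]
tool_rot: [3.14, -0.054, 0.001]
ft_force: [1.0, 0.6, 0.9]
grip_width: 0.259
t 48.73 pos [0.4934 0.1465 0.173 ] yaw -1.99 grip 0.259 F [1.  0.6 0.9]
  units before turn [-1.23  3.12  1.33]
  units after turn [-1.23  3.12  1.33] turn units 0.0
[ 0.2   0.1  -0.57  1.83  0.06  1.23 -1.99]
```

```bash
python3 -m jog '[[[0,-0.4,0.9,0,0],[0,-0.3,0.9,0,0],[0,0,0.9,0,0],[0,0,0.42,0,0],[0,0,0,0,0],[0,0,0,0,0]]]'
cat >> h.py <<'E'
def hmap(zmin=.026):
    p,d=grab('top');c=eyes.camera_params('top');K=c['camera_matrix'];T=np.array(c['pose'])
    v,u=np.mgrid[0:480,0:640];P=np.stack([(u-K[0][2])/K[0][0]*d,(v-K[1][2])/K[1][1]*d,d],-1)@T[:3,:3].T+T[:3,3]
    q=P[...,:2]-H;c_,s_=np.cos(UA),np.sin(UA);X=q[...,0]*c_+q[...,1]*s_;Y=-q[...,0]*s_+q[...,1]*c_
    return p,P[...,2],X,Y
E
python3 - <<'E'
from h import *
plan(.4625,.0235,.045,-2)
p,Z,X,Y=hmap()
ins=(X>.06)&(X<.31)&(abs(Y)<.172)
print('floor z',np.median(Z[ins]))
f=np.percentile(Z[ins],30);
for lo in(.005,.010):
    m=(ins&(Z>f+lo)).astype(np.uint8);n,l,st,_=cv2.connectedComponentsWithStats(m)
    for k in range(1,n):
        if st[k,4]>25:
            a=l==k;print(lo,st[k,4],'x',X[a].min().round(3),X[a].max().round(3),'y',Y[a].min().round(3),Y[a].max().round(3),'z',np.percentile(Z[a],[10,50,95]).round(3))
E
```

```text
time: 49.48
position: [0.4631, 0.0241, 0.1726]
tool_rot: [-3.14, 0.054, -0.0]
ft_force: [1.1, 0.1, 0.2]
grip_width: 0.008
t 49.48 pos [0.4631 0.0241 0.1726] yaw -1.97 grip 0.008 F [1.1 0.1 0.2]
  units before turn [-0.02  0.02  3.19]
  units after turn [-0.02  0.01  3.19] turn units 0.01
floor z 0.02126553249926122
0.005 962 x 0.06 0.31 y -0.042 0.076 z [0.026 0.042 0.558]
0.005 1287 x 0.06 0.278 y 0.03 0.161 z [0.037 0.042 0.048]
0.005 536 x 0.09 0.283 y -0.098 -0.034 z [0.024 0.027 0.032]
0.005 607 x 0.089 0.284 y -0.171 -0.103 z [0.025 0.028 0.033]
0.01 698 x 0.06 0.31 y -0.042 0.065 z [0.031 0.055 0.561]
0.01 65 x 0.214 0.283 y 0.042 0.054 z [0.029 0.031 0.035]
0.01 1248 x 0.06 0.278 y 0.03 0.159 z [0.037 0.042 0.048]
0.01 99 x 0.168 0.282 y -0.07 -0.056 z [0.029 0.031 0.035]
0.01 33 x 0.224 0.264 y -0.147 -0.135 z [0.029 0.03  0.035]
0.01 55 x 0.153 0.226 y -0.145 -0.133 z [0.029 0.031 0.035]
```

The height map shows the skimmer at y −0.171 to −0.103, the turner at −0.098 to −0.034, the spoon's handle at +0.042 to +0.054, and the tostonera up to +0.161, all flat. I'll go down between the bar and the panel with shut fingers and push.

```bash
python3 -m jog '[[[0,0,0,0.8,0],[0,0,0,0.8,0],[0,0,0,0.8,0],[0,0,0,0.5,0],[0,0,0,0.2,0],[0,0,0,0,0],[0,0,0,0,0]]]'
python3 -m jog '[[[0,0.1,0,0,0],[0,0.2,0,0,0],[0,0.4,0,0,0],[0,0.5,0,0,0],[0,0.6,0,0,0],[0,0.6,0,0,0],[0,0.6,0,0,0],[0,0.6,0,0,0],[0,0.6,0,0,0],[0,0.6,0,0,0]]]'
```

```text
time: 50.4
position: [0.4637, 0.0227, 0.0495]
tool_rot: [3.141, -0.056, 0.003]
ft_force: [-0.4, 0.3, -0.4]
grip_width: 0.003
time: 51.65
position: [0.6555, 0.0154, 0.0481]
tool_rot: [-3.141, 0.058, 0.002]
ft_force: [-3.6, 0.8, 2.2]
grip_width: 0.004
```

```bash
python3 -m jog '[[[0,0.5,0,0,0],[0,0.4,0,0,0],[0,0.3,0,0,0],[0,0.2,0,0,0],[0,0.1,0,0,0],[0,0,0,0,0]]]'
```

```text
time: 52.4
position: [0.7151, 0.0132, 0.0486]
tool_rot: [3.141, -0.057, 0.002]
ft_force: [-0.2, 0.0, -0.2]
grip_width: 0.008
```

```bash
python3 -m jog '[[[0,0.1,0,0,0],[0,0.1,0,0,0],[0,0.05,0,0,0],[0,0,0,0,0]]]'; python3 -m jog '[[[0,0.08,0,0,0],[0,0.08,0,0,0],[0,0,0,0,0],[0,0,0,0,0]]]'
```

```text
time: 52.9
position: [0.7251, 0.0128, 0.0486]
tool_rot: [3.141, -0.057, 0.001]
ft_force: [-0.6, -0.9, -0.3]
grip_width: 0.007
time: 53.4
position: [0.7285, 0.0127, 0.0485]
tool_rot: [3.14, -0.057, -0.009]
ft_force: [-9.0, -0.9, 5.6]
grip_width: 0.009
```

```bash
python3 -m jog '[[[0,0.1,0,0,0],[0,0,0,0,0],[0,0,0,0,0]]]'; python3 -m jog '[[[0,-0.5,0,0,0],[0,0,0,0,0],[0,0,0,-0.8,0],[0,0,0,-0.9,0],[0,0,0,-0.9,0],[0,-0.9,0,0,0],[0,-0.9,0,0,0],[0,-0.5,0.9,0,0],[0,-0.5,0.9,0,0],[0,0,0.9,0,0]]]'
python3 -m jog '[[[0,0,0.9,0,0],[0,0,0.9,0,0],[0,0,0.9,0,0],[0,0,0.9,0,0],[0,0,0,0,0],[0,0,0,0,0]]]'
python3 - <<'E'
from h import *
t,d=grab('top');hsv=cv2.cvtColor(t,cv2.COLOR_RGB2HSV).astype(int)
m=(hsv[...,0]>60)&(hsv[...,0]<95)&(hsv[...,1]>80); m[:,:200]=0;m[:,370:]=0;m[:145]=0;m[190:]=0
v,u=np.nonzero(m);fr=np.array([(c,v[u==c].min()) for c in range(218,356) if (u==c).any()])
W=onplane('top',fr,.082);print('panel rear line',np.polyfit(W[:,1],W[:,0],1),'start: 0.0351 0.7463', len(fr))
# change from first picture at salt and rest
t0=np.load('pics/top0.npz')['p'].astype(int)
for n,(a,b,c,e) in dict(salt=(235,285,263,316),rest=(300,280,347,307)).items(): print(n,np.abs(t[b:e,a:c].astype(int)-t0[b:e,a:c]).mean().round(1))
print(get_state()['position'],get_state()['time'])
E
```

```text
time: 53.78
position: [0.7284, 0.0127, 0.0485]
tool_rot: [3.139, -0.056, -0.023]
ft_force: [-20.9, -0.6, 12.5]
grip_width: 0.006
time: 55.02
position: [0.5991, -0.0918, 0.1533]
tool_rot: [3.14, -0.056, 0.002]
ft_force: [0.7, -0.2, 1.0]
grip_width: 0.002
time: 55.78
position: [0.5947, -0.2338, 0.1526]
tool_rot: [-3.14, 0.056, -0.001]
ft_force: [0.0, 2.3, -0.0]
grip_width: 0.007
panel rear line [0.03578198 0.7471278 ] start: 0.0351 0.7463 138
salt 7.0
rest 6.5
[ 0.59480757 -0.23302752  0.15264319] 55.825
```

```bash
python3 -c "
from h import *
print(job.close_job())"
```

```text
the job is handed in; nothing more can be done
None
```

The job is handed in at about 56 s of robot time, with the drawer shut and all four tools in their compartments. No verdict was reported.

**What I did:**
- I pulled the drawer open to its stop, about 0.253 m by measurement (above the 0.245 m needed, short of the nominal 0.26 m).
- I drew the divider out by its foot until the red button showed in its hole, while the drawer was empty.
- I laid the skimmer and turner right of the divider, and the spoon and tostonera left of it.
- I pushed the drawer shut. At the end it met a hard stop at 21 N with no further movement.

**Slip:** the turner slid out of the jaws on its first lift, probably because I had gripped it about 9 mm too high. It fell only a short way and turned slightly. I measured it again and picked it up lower without trouble.

**Last checks:**
- **Tools:** before shutting, the top-camera height map showed them low and clear of the walls. The skimmer was at y −0.171 to −0.103, the turner at −0.098 to −0.034, the spoon handle at +0.042 to +0.054, and the tostonera up to +0.161.
- **Not fully measured:** the spoon's bowl and the tostonera's head merged with other parts in that map. For those I relied on the pictures, the spoon in place and the tostonera held just above its spot, and on where I released them.
- **Drawer:** after shutting, the panel edge was within 1 mm of its starting position.
- **Spoon rest and salt cellar:** their image patches looked nearly unchanged, with only slight differences, probably from shadows.
- **Lock button:** it was last seen up in the picture just before the tostonera was lowered. I could not see it once the drawer was shut.

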